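# Close up the leaning flow cell

### The job

The flow cell on the leaning stand is open: build it up again by threading the spacer frame whose holes match the two pins down over both pins until it lies flat on the seat, then the metal cover plate over the same pins until it lies flat on the spacer, and then swing the keeper arm all the way round over the cover. The other, shorter spacer frame belongs to another cell; leave it and everything else on the table where it is.

Things in the scene. Friction and masses are not known exactly. Their poses are not given: they have to be found in the camera images.
- seat (a point): Middle of the seat's upper face: a flat grey pad 166 x 60 mm, 6 mm thick, on an aluminium plate 190 x 138 mm of a fixed stand. z: square to the seat, along the pins, 30 degrees from vertical, leaning towards the robot; y: level, along the seat; x: up the slope, away from the robot. Parts go on either way round: spacer 0 to 10 mm, cover plate 10 to 24 mm above the seat.
- pin_a (a point): Tip of the steel pin at the seat's y = +62 mm, x = 0, on the centre line of the pin. Diameter 10 mm, 46 mm tall above the seat, the last 15 mm a tapering round nose. Axes as the seat's.
- pin_b (a point): Tip of the same kind of pin at the seat's y = -62 mm, x = 0. Axes as the seat's.
- spacer_mid (a point): Centre, half-way up, of the matching spacer: a loose flat frame of white plastic, 160 x 54 x 10 mm, about 90 g, with an open window 84 x 30 mm and a round hole of 13 mm near each end, the two 124 mm apart. z: up out of its face, y: along its length, x: across. Lies flat on the table; can be gripped across its 54 mm width at mid-length.
- cover_mid (a point): Centre, half-way up, of the cover: a loose solid metal plate 160 x 54 x 14 mm, about 320 g, two round holes of 13 mm 124 mm apart, and a hose barb (15 mm long, 11 mm across) on each long side: from the +x side at y = +38 mm, from the -x side at y = -38 mm. z: up, y: along its length, x: across. Lies flat; can be gripped across its 54 mm width at mid-length.
- short_spacer_mid (a point): Centre, half-way up, of the shorter white plastic spacer frame of another cell: 122 x 54 x 10 mm, holes of 13 mm only 86 mm apart, so they do not match the pins. Lies flat on the table; leave it alone. z: up, y: along its length.
- keeper (a joint): Angle (rad) of the keeper arm about its pivot, whose axis is parallel to the pins. 0: fully open, the arm points along the seat's +y, clear of the seat. Grows to a stop at 1.571: shut, the arm points along the seat's -x, its foot over the middle of the cover, 2 mm above a cover that is fully down. Stiff (about 0.12 N m); stays where it is left.
- keeper_hinge (a point): Pivot of the keeper, half-way up the arm's thickness: at the seat's x = +75 mm, y = 0, z = 34 mm, on a steel post 17 mm across; the pivot bolt ends 44 mm above the seat's plane. Axes as the seat's; the arm turns about z.
- keeper_knob (a point): Centre of the round black knob on the free end of the keeper arm, 75 mm from the pivot's axis: 16 mm across, 24 mm tall along the pins' direction, its centre 51 mm above the seat's plane, free all round. The dark steel arm under it (29 to 39 mm above the seat's plane) is 21 mm wide. Can be gripped along the pins' direction and carried round. y: from pivot to knob.
- petri_dish: Bystander: flat round glass dish with a rim, 62 mm across, 13 mm high; origin at the middle of its underside. Leave it where it is.
- buffer_a: Bystander: small white dropper bottle with a white cap, 29 mm across, 71 mm high; origin at the middle of its underside. Leave it where it is.
- control_pos: Bystander: small white dropper bottle with a red cap, 25 mm across, 57 mm high; origin at the middle of its underside. Leave it where it is.
Mind the look-alikes: they are no part of the job. What is shaped like the part that bears spacer_mid but blue is not meant.

How it is judged:
On the way, in this order (a step that is already met when the one before it is completed fails the run):
1. the matching spacer frame is threaded over both pins and lies flat on the seat, let go, with the cover not yet on (x of spacer_mid in the frame of seat between -0.003 and 0.003 m and y of spacer_mid in the frame of seat between -0.003 and 0.003 m and z of spacer_mid in the frame of seat between 0.003 and 0.007 m and angle between the z axis of spacer_mid and the z axis of seat, either way round below 0.04 rad and angle between the y axis of spacer_mid and the y axis of seat, either way round below 0.06 rad and contact force between the fingers and anything else below 0.1 N), for 0.2 s.
2. the cover is threaded over both pins and lies flat on the spacer, let go, the keeper still open (all of step 1 and x of cover_mid in the frame of seat between -0.003 and 0.003 m and y of cover_mid in the frame of seat between -0.003 and 0.003 m and z of cover_mid in the frame of seat between 0.015 and 0.019 m and angle between the z axis of cover_mid and the z axis of seat, either way round below 0.04 rad and angle between the y axis of cover_mid and the y axis of seat, either way round below 0.06 rad and value of joint keeper below 1.2 rad), for 0.2 s.
At the end, for the whole second after the job is handed in: Spacer on the seat, cover on the spacer, both threaded on both pins: centres within 3 mm of the seat's middle along and across, within 2 mm of seated height (5 and 17 mm above the seat), flat within 0.04 rad, in line within 0.06 rad; keeper beyond 1.45 rad; keeper at rest, all let go (x of spacer_mid in the frame of seat between -0.003 and 0.003 m and y of spacer_mid in the frame of seat between -0.003 and 0.003 m and z of spacer_mid in the frame of seat between 0.003 and 0.007 m and angle between the z axis of each of spacer_mid, cover_mid and the z axis of seat, either way round below 0.04 rad and angle between the y axis of each of spacer_mid, cover_mid and the y axis of seat, either way round below 0.06 rad and x of cover_mid in the frame of seat between -0.003 and 0.003 m and y of cover_mid in the frame of seat between -0.003 and 0.003 m and z of cover_mid in the frame of seat between 0.015 and 0.019 m and value of joint keeper above 1.45 rad and velocity of joint keeper between -0.05 and 0.05 rad/s); the robot touches nothing.
It fails at once if the shorter spacer frame is shifted by more than 30 mm (distance of short_spacer_mid from where it was at the start of the episode above 0.03 m).
It fails at once if a bystander (petri dish, dropper bottles) is shifted by more than 30 mm (distance of any of petri_dish, buffer_a, control_pos from where it was at the start of the episode above 0.03 m).
It also fails if it takes over 67 s, if anything falls off the work surface, if the arm or the gripper's body presses on something with over 40 N, if the wrist force passes 120 N, or if a joint passes its speed limit or range.

### The arm

A 6-joint arm with a two-finger parallel gripper is mounted at the origin on a cart in front of the work surface, level with it; the furniture and walls round the work are solid. World frame = base frame: x ahead of the robot, y to its left, z up, the work surface at z = 0. Lengths are in m, angles in rad, forces in N, time in s.
With the tool pointing down it reaches from about 0.2 to 0.875 m from the base axis. Payload 3.4 kg.
Tool frame: the origin (TCP) lies between the finger pads; the fingertips stand 19 mm ahead of it and the grasp point (between the pads) is the TCP; z points along the fingers, y is the line along which they close (so a half turn about z gives the same grasp; the last joint's range is limited). The gripper opens to 94 mm and grips with 3 to 60 N. Pads are 16 mm wide; open, the fingers measure 119 mm over their backs; the gripper's body (75 mm by 177 mm) begins 78 mm behind the grasp point.
Start: joints at [-1.259, 0.276, 1.505, -0, 1.361, -0.121], TCP at [0.241, -0.522, 0.224] pointing down, gripper open.
Joint ranges: [-2.89, 2.89], [-0.75, 2.08], [0.22, 2.7], [-1.18, 4.32], [0.11, 2.71], [-2.7, 2.7]. Speed limits (rad/s): [2.57, 2.57, 3.14, 3.14, 3.14, 3.14].

### API

Orientations are given as a 3x3 rotation matrix whose columns are the frame's x, y, z axes.
In Python, from plant import manip gives the robot as it stands. Calls block until the motion is done:
- manip.reach(position, orientation): joint-space move of the TCP to a pose.
- manip.move_linear(position, velocity=0.15, attitude=None, max_force=None): straight line of the TCP; attitude=None keeps the orientation; velocity is the mean speed in m/s. With max_force (N) it stops when the force on the tool has changed by that much, and returns True; else False.
- manip.movej(angles): joint-space move.
- manip.grip(opening, force=None): opening from 0.0 (shut) to 1.0 (fully open); force is the grip in N (None keeps the last); returns when the fingers have stopped.
- manip.pause(seconds).
- manip.inverse_kinematics(position, orientation): joint angles nearest the present ones, or None.
- manip.read_camera(name): name is "scene" or "top" or "wrist"; returns a dict with "pixels" (384x512x3 uint8, red, green, blue), "K" (3x3 intrinsics, pixels), "distortion" ([k1, k2, p1, p2, k3] as OpenCV has them; the pictures are not rectified), "world_to_cam" (4x4, takes a point from world to camera coordinates). Camera axes: x right, y down, z forward; pixel columns grow to the right and rows downward; lengths in m; the calibration is good to about 2 mm. A picture is of the moment at which its call begins. There is no depth.
A pose or a line that the arm cannot do raises manip.Unreachable and nothing moves.
- manip.close_job(): hands the job in; it is judged then, once.
Readings, each from a call of its own:
- manip.current_time(): time.
- manip.current_joint_pos(): joint angles.
- manip.current_qvel(): joint speeds.
- manip.current_joint_efforts(): joint torques, N m.
- manip.current_position(): TCP position.
- manip.current_orientation(): TCP orientation.
- manip.current_wrist_force(): force on the tool from outside, world axes, zero at the start.
- manip.current_torque(): the same for the moment, N m.
- manip.current_width(): opening from 0.0 (shut) to 1.0 (fully open).
- manip.current_grasp_force(): force on a finger pad.
Only numpy, scipy, OpenCV 4.12 (cv2) and the standard library are available. Lean on these libraries where they do the work, as an engineer would, in place of code of your own. Each camera call takes 0.05 s, during which the arm holds its last target. There are 200 camera calls.

## Working session

There is one attempt and no reset: what is moved stays moved. The work goes in short steps, each a Python script; the robot and the scene stay as the last script left them, time stands still between calls to the robot, and variables do not carry over. Pictures are saved under pics/ and viewed, at most 10 in all, crops included, and the job is handed in when it is done.

```bash
mkdir -p pics; ls; python3 - <<'E'
from plant import manip
import cv2,pickle
D={}
for n in ("scene","top"):
    d=manip.read_camera(n);D[n]=d
    cv2.imwrite(f"pics/{n}0.png",d["pixels"][:,:,::-1])
    print(n,d["K"],d["distortion"],d["world_to_cam"])
pickle.dump(D,open("cams.pkl","wb"))
E
```

```text
pics
scene [[375.44047964   0.         256.66673498]
 [  0.         375.44047964 202.11890917]
 [  0.           0.           1.        ]] [0.00041172 0.         0.         0.         0.        ] [[ 0.80968791 -0.58647942  0.02115147 -0.55181105]
 [-0.27297531 -0.40828293 -0.87108526  0.18515698]
 [ 0.51950936  0.69953337 -0.49067615  1.14355366]
 [ 0.          0.          0.          1.        ]]
top [[398.17976687   0.         257.46509502]
 [  0.         398.17976687 190.39081887]
 [  0.           0.           1.        ]] [-0.04163474  0.          0.          0.          0.        ] [[ 0.02232151 -0.99972786  0.00677936 -0.20074479]
 [-0.99880819 -0.02259435 -0.04326306  0.55387824]
 [ 0.04340446 -0.00580558 -0.99904071  1.3750944 ]
 [ 0.          0.          0.          1.        ]]
```

View pics/scene0.png

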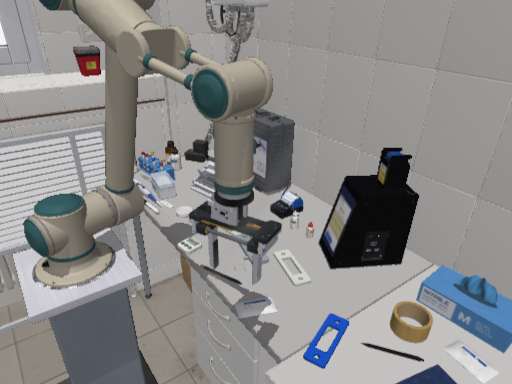

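View pics/top0.png

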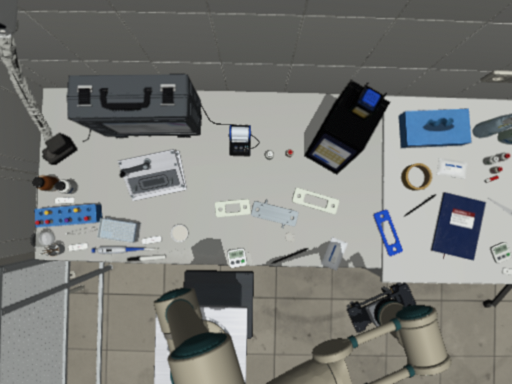

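The top view shows the stand at about (152,173), short spacer (232,208), cover (275,213), matching spacer (316,200), blue look-alike (388,232). I'll enlarge that region.

```bash
cat > h.py <<'E'
import numpy as np, cv2
def ray(d,uv):
    K=d["K"];T=d["world_to_cam"]
    p=cv2.undistortPoints(np.array([[uv]],float),K,np.array(d["distortion"]))[0,0]
    R=T[:3,:3];return -R.T@T[:3,3], R.T@np.array([p[0],p[1],1])
def onz(d,uv,z):
    c,v=ray(d,uv);return c+v*(z-c[2])/v[2]
def proj(d,P):
    T=d["world_to_cam"];r,_=cv2.Rodrigues(T[:3,:3])
    return cv2.projectPoints(np.array(P,float).reshape(-1,3),r,T[:3,3],d["K"],np.array(d["distortion"]))[0][:,0]
E
python3 - <<'E'
import pickle,cv2
from h import *
D=pickle.load(open("cams.pkl","rb"));d=D["top"]
im=d["pixels"][:,:,::-1]
c=cv2.resize(im[140:260,110:350],None,fx=3.3,fy=3.3,interpolation=cv2.INTER_CUBIC)
cv2.imwrite("pics/topcrop.png",c)
for n,uv,z in (("short",(232,208),.01),("cover",(275,213),.014),("spacer",(316,200),.01),("stand",(152,173),.1),("dish",(180,233),0)):
    print(n,onz(d,uv,z))
E
```

```text
short [ 0.49495363 -0.10091906  0.01      ]
cover [ 0.48094465 -0.25091931  0.014     ]
spacer [ 0.52938405 -0.39354935  0.01      ]
stand [0.60365106 0.15894628 0.1       ]
dish [0.40327864 0.07967537 0.        ]
```

View pics/topcrop.png

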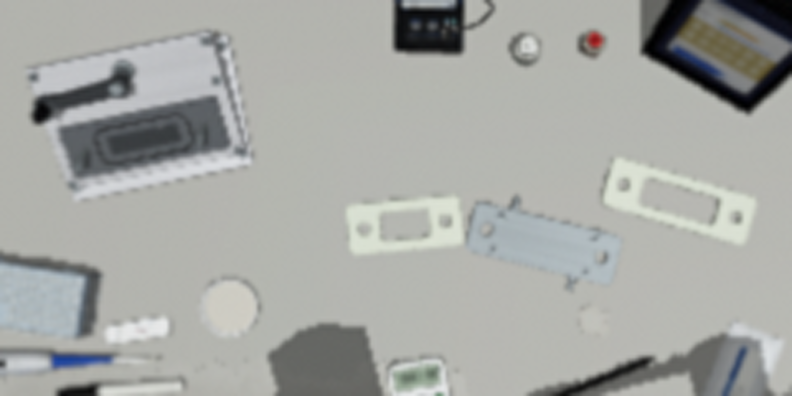

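Crop: matching spacer's holes near crop (624,184),(736,217), cover holes (486,230),(600,257), keeper pivot (123,80), knob (40,110); dish (230,306). Now close looks with the wrist camera.

```bash
python3 - <<'E'
import pickle,cv2
from h import *
from plant import manip
D=pickle.load(open("cams.pkl","rb"));d=D["top"]
f=lambda u,v:(u/3.3+110-.35,v/3.3+140-.35)
S=[onz(d,f(*p),.01) for p in ((624,184),(736,217))];C=[onz(d,f(*p),.014) for p in ((486,230),(600,257))]
for A in (S,C): print(A, np.linalg.norm(A[0]-A[1]))
s=(S[0]+S[1])/2
print(manip.current_orientation())
y=np.array([.963,-.27,0]);z=np.array([0,0,-1.]);
def look(n,p,R):
    manip.reach(p,R); manip.pause(.3)
    w=manip.read_camera("wrist");pickle.dump(w,open(n+".pkl","wb"))
    cv2.imwrite(f"pics/{n}.png",w["pixels"][:,:,::-1]);print(n,manip.current_time(),manip.current_joint_pos(),manip.current_position(),w["world_to_cam"],w["K"])
R=np.column_stack([np.cross(y,z),y,z])
q=manip.inverse_kinematics([s[0],s[1],.25],R);print(q)
q2=manip.inverse_kinematics([s[0],s[1],.25],R*[-1,-1,1]);print(q2)
if q is None or abs(q2[5])<abs(q[5]): R=R*[-1,-1,1]
look("w_sp",[s[0],s[1],.25],R)
look("w_st",[.52,.15,.42],R)
E
```

```text
[array([ 0.54408537, -0.33284505,  0.01      ]), array([ 0.5117749 , -0.45234101,  0.01      ])] 0.12378711687864428
[array([ 0.49222954, -0.18782894,  0.014     ]), array([ 0.46648343, -0.30849562,  0.014     ])] 0.12338277937633763
[[ 9.07787408e-01  4.19430312e-01 -4.85141224e-04]
 [ 4.19430551e-01 -9.07786195e-01  1.49563732e-03]
 [ 1.86911120e-04 -1.56120377e-03 -9.99998764e-01]]
[-7.45104908e-01  3.91305414e-01  1.26843737e+00 -4.44089210e-16
  1.48184987e+00 -4.71749585e-01]
[-7.45104908e-01  3.91305414e-01  1.26843737e+00 -4.44089210e-16
  1.48184987e+00  2.66984307e+00]
w_sp 1.65 [-7.46421161e-01  3.91012023e-01  1.26866400e+00 -5.25686772e-05
  1.48182066e+00 -4.71735925e-01] [ 0.52730529 -0.3932145   0.25009809] [[ 9.62284532e-01 -2.72044968e-01  1.22377664e-04 -6.14030873e-01]
 [-2.62195496e-01 -9.27324588e-01  2.67062970e-01 -2.61355711e-01]
 [-7.25396532e-02 -2.57022651e-01 -9.63679073e-01  3.52269907e-01]
 [ 0.00000000e+00  0.00000000e+00  0.00000000e+00  1.00000000e+00]] [[281.87231839   0.         253.69633981]
 [  0.         281.87231839 186.95312871]
 [  0.           0.           1.        ]]
w_st 4.0417 [ 1.51580108e-01  1.80333951e-01  1.16592059e+00 -4.15419623e-06
  1.79564437e+00  4.25571937e-01] [0.52017117 0.14966056 0.41983196] [[ 9.62526296e-01 -2.71188307e-01 -1.80820192e-04 -4.59838693e-01]
 [-2.61285982e-01 -9.27558184e-01  2.67143127e-01  1.94541508e-01]
 [-7.26138136e-02 -2.57085039e-01 -9.63656846e-01  6.54892362e-01]
 [ 0.00000000e+00  0.00000000e+00  0.00000000e+00  1.00000000e+00]] [[281.87231839   0.         253.69633981]
 [  0.         281.87231839 186.95312871]
 [  0.           0.           1.        ]]
```

View pics/w_sp.png

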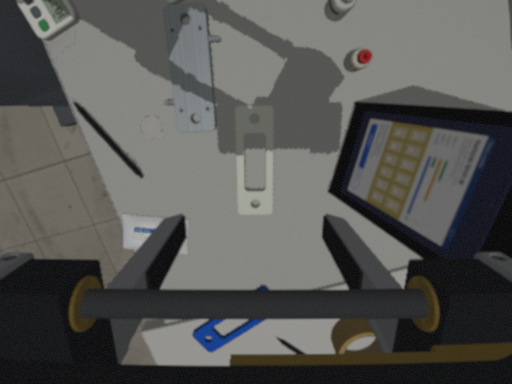

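View pics/w_st.png

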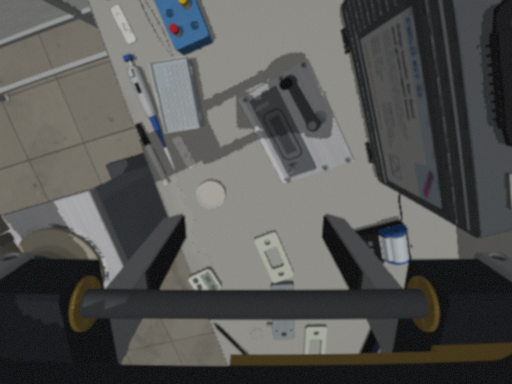

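In w_sp the spacer's holes are at (254,118),(255,203), the cover's at (186,19),(196,118). In w_st the stand's pivot is at about (313,122) and knob (288,83). I'll do a rough stand fit, then a close look square to the seat.

```bash
cat >> h.py <<'E'
from scipy.optimize import least_squares
def seatR(yaw,tilt=np.pi/6):
    c,s=np.cos(yaw),np.sin(yaw);Y=np.array([-s,c,0]);h=np.array([c,s,0])
    Z=np.cos(tilt)*np.array([0,0,1])-np.sin(tilt)*h
    return np.column_stack([np.cross(Y,Z),Y,Z])
def fit(obs,x0):  # obs: (cam, seat point, pixel)
    f=lambda q:np.concatenate([(proj(d,q[:3]+seatR(q[3])@np.array(P))[0]-uv) for d,P,uv in obs])
    r=least_squares(f,x0,loss="soft_l1");return r.x,f(r.x).reshape(-1,2)
E
python3 - <<'E'
import pickle,cv2
from h import *
from plant import manip
t=pickle.load(open("cams.pkl","rb"))["top"];w=pickle.load(open("w_st.pkl","rb"));s=pickle.load(open("w_sp.pkl","rb"))
for A,z in (((254,118),(255,203)),.01),(((186,19),(196,118)),.014):
    a,b=[onz(s,p,z) for p in A];print("mid",(a+b)/2,"dir",(a-b)/np.linalg.norm(a-b),"len",np.linalg.norm(a-b))
f=lambda u,v:np.array((u/3.3+110-.35,v/3.3+140-.35))
obs=[(t,(75,0,44),f(123,72)),(t,(75,75,63),f(40,108)),(t,(30,83,0),f(57,125)),(t,(30,-83,0),f(222,96)),(t,(-30,-83,0),f(230,150)),(t,(-30,83,0),f(75,180)),
 (w,(75,0,44),(313,124)),(w,(75,75,63),(287,83))]
obs=[(d,np.array(P)/1e3,np.array(u,float)) for d,P,u in obs]
x,r=fit(obs,[.6,.16,.1,.2]);print(x,r.round(1).tolist())
R=seatR(x[3]);Rt=np.column_stack([R[:,1],R[:,0],-R[:,2]])
p=x[:3]+R@[0,0,.16]
q=manip.inverse_kinematics(p,Rt);print(p,q)
cc=-s["world_to_cam"][:3,:3].T@s["world_to_cam"][:3,3];print("cam",cc)
np.save("seat0.npy",x)
if q is not None and .03<x[2]<.2:
    manip.reach(p,Rt);manip.pause(.3);w=manip.read_camera("wrist");pickle.dump(w,open("w_cl.pkl","wb"))
    cv2.imwrite("pics/w_cl.png",cv2.resize(w["pixels"][:,:,::-1],None,fx=1.56,fy=1.56,interpolation=cv2.INTER_CUBIC));print(manip.current_time())
E
```

```text
mid [ 0.52902143 -0.39016988  0.01      ] dir [0.26012308 0.96557547 0.        ] len 0.12359970600445079
mid [ 0.48226407 -0.24869475  0.014     ] dir [0.21861717 0.97581071 0.        ] len 0.12291579130177772
[0.58218137 0.16688459 0.04205309 0.20309499] [[-1.2, 4.6], [0.0, 0.3], [0.5, -0.3], [-1.4, -0.3], [0.5, -1.1], [0.2, -1.5], [-1.1, 0.7], [0.5, -0.2]]
[0.5038256  0.15074846 0.18061715] [ 1.33604458e-01  1.34896027e-03  2.09735501e+00  6.97584146e-02
  5.21386693e-01 -1.20718685e-01]
cam [ 0.54789966 -0.31886424  0.40934871]
5.5583
```

View pics/w_cl.png

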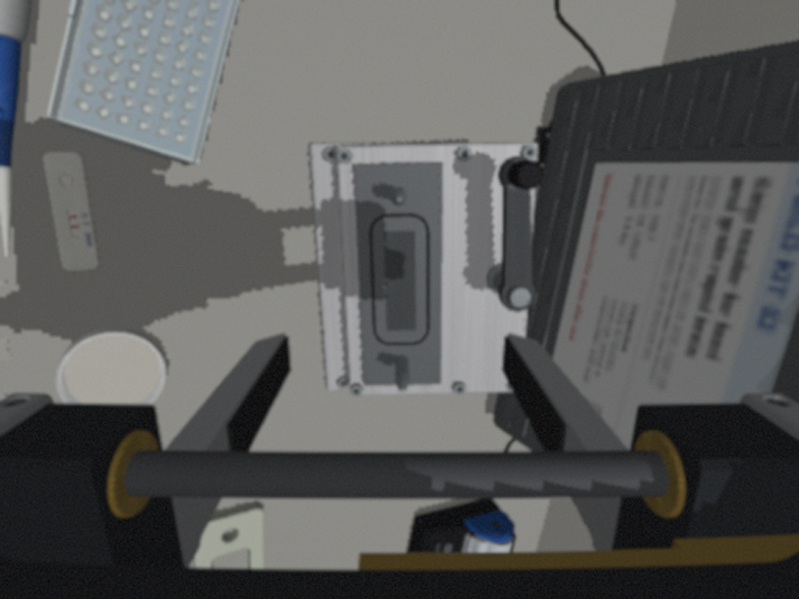

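The view shows the pad (corners about (353,164),(442,162),(442,385),(363,386) in the 1.56x picture), bolt (518,298) and knob (526,174). Fit, and overlay the predicted pins on a crop.

```bash
python3 - <<'E'
import pickle,cv2
from h import *
w=pickle.load(open("w_cl.pkl","rb"))
g=lambda u,v:np.array((u,v))/1.56-.2
obs=[(w,np.array(P)/1e3,g(*u)) for P,u in (((-30,83,0),(353,164)),((30,83,0),(442,162)),((30,-83,0),(442,385)),((-30,-83,0),(363,386)),((75,0,44),(518,298)),((75,75,63),(526,174)))]
x,r=fit(obs,np.load("seat0.npy"));print(x,r.round(1).tolist());np.save("seat1.npy",x)
R=seatR(x[3])
k=6;u0,v0=215,95
c=cv2.resize(w["pixels"][v0:v0+100*1+65,u0:u0+130,::-1],None,fx=k*.6,fy=k*.6,interpolation=cv2.INTER_CUBIC);k*=.6
for P,col in (((0,62,46),(0,0,255)),((0,-62,46),(0,0,255)),((0,62,0),(0,255,0)),((0,-62,0),(0,255,0)),((75,0,44),(255,0,0)),((75,75,63),(255,0,0)),((-30,83,0),(0,255,255)),((30,83,0),(0,255,255)),((30,-83,0),(0,255,255)),((-30,-83,0),(0,255,255))):
    p=proj(w,x[:3]+R@(np.array(P)/1e3))[0];q=((p-[u0,v0]+.5)*k).astype(int);cv2.drawMarker(c,tuple(int(a) for a in q),col,cv2.MARKER_CROSS,9,1)
cv2.imwrite("pics/ov.png",c);print(c.shape)
E
```

```text
[0.579506   0.16544716 0.05234246 0.23107803] [[-0.6, 0.2], [-0.7, 0.1], [-1.2, -0.7], [0.1, -0.2], [0.5, -0.5], [5.9, 0.8]]
(594, 468, 3)
```

View pics/ov.png

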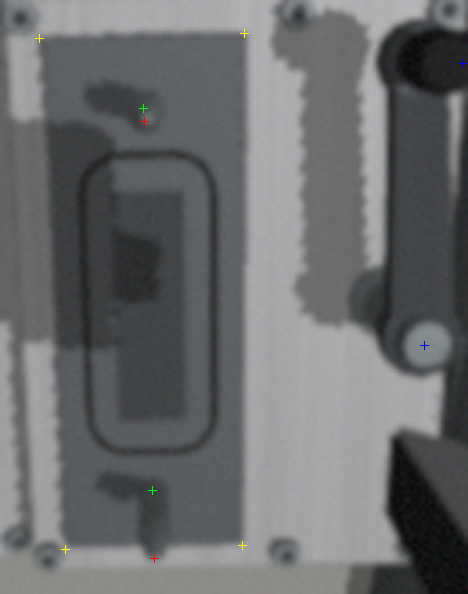

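The seat pad matches; pin a's tip is seen at crop (149,117), pin b's at (153,554); the keeper is already slightly off 0. Next: refit with pins, and check the black instrument's corner (w_sp (330,190), top crop (748,112)) against the gripper body at the spacer grasp.

```bash
python3 - <<'E'
import pickle,cv2
from h import *
D=pickle.load(open("cams.pkl","rb"));t=D["top"];s=pickle.load(open("w_sp.pkl","rb"));w=pickle.load(open("w_cl.pkl","rb"))
g=lambda u,v:np.array((u,v))/1.56-.2
h=lambda u,v:np.array((u,v))/3.6-.5+[215,95]
obs=[(w,np.array(P)/1e3,g(*u)) for P,u in (((-30,83,0),(353,164)),((30,83,0),(442,162)),((30,-83,0),(442,385)),((-30,-83,0),(363,386)),((75,0,44),(518,298)))]
obs+=[(w,np.array(P)/1e3,h(*u)) for P,u in (((0,62,46),(149,117)),((0,-62,46),(153,553)))]
obs+=[(t,np.array((75,0,44))/1e3,np.array((123,76))/3.3+[109.65,139.65])]
x,r=fit(obs,np.load("seat1.npy"));print(x,r.round(1).tolist());np.save("seat2.npy",x)
# keeper angle from knob top
def kf(a): return proj(w,x[:3]+seatR(x[3])@[.075-.075*np.sin(a[0]),.075*np.cos(a[0]),.063])[0]-h(434,62)
k=least_squares(kf,[.1]);print("keeper",k.x,k.fun)
def tri(a,b):
    (c1,v1),(c2,v2)=a,b
    A=np.column_stack([v1,-v2]);l=np.linalg.lstsq(A,c2-c1,rcond=None)[0];p,q=c1+l[0]*v1,c2+l[1]*v2;return (p+q)/2,np.linalg.norm(p-q)
f=lambda u,v:np.array((u/3.3+110-.35,v/3.3+140-.35))
print("box corner",tri(ray(t,f(748,112)),ray(s,(395,247))),tri(ray(t,f(642,50)),ray(s,(330,190))),tri(ray(t,f(748,112)),ray(s,(330,190))),tri(ray(t,f(642,50)),ray(s,(357,103))))
m=np.array([.5285,-.391,0]);a=np.array([.26,.9656,0]);b=np.array([.9656,-.26,0])
for i in(1,-1): print("body corner",m+.0885*b+i*.0375*a)
E
```

```text
[0.58044893 0.16564069 0.05145286 0.22123386] [[0.5, -0.0], [0.2, 0.3], [-1.5, -0.8], [-0.1, -0.7], [0.5, -0.4], [-0.3, 0.8], [0.3, 1.0], [-1.9, 3.7]]
keeper [0.09475654] [0.14078624 1.29378418]
box corner (array([ 0.60092098, -0.40924489,  0.27276909]), np.float64(0.0025719723704637734)) (array([ 0.59070769, -0.31073075,  0.40784015]), np.float64(0.08625579951135222)) (array([ 0.6256228 , -0.4645286 ,  0.00123573]), np.float64(0.0029433260345617792)) (array([ 0.68751914, -0.349651  ,  0.0066938 ]), np.float64(0.0005733846834499154))
body corner [ 0.6237056 -0.3778     0.       ]
body corner [ 0.6042056 -0.45022    0.       ]
```

Clearance to the instrument is about 26 mm. Grasp the spacer.

```bash
cat >> h.py <<'E'
def toolR(yaw): # gripper down, tool x at (-sin,cos) i.e. along part y
    x=np.array([-np.sin(yaw),np.cos(yaw),0]);z=np.array([0,0,-1.]);return np.column_stack([x,np.cross(z,x),z])
E
python3 - <<'E'
import pickle,cv2
from h import *
from plant import manip
R=toolR(np.arctan2(-.261,.9655));print(R[:,1])
m=np.array([.5285,-.3912,0])
manip.reach(m+[0,0,.12],R)
manip.move_linear(m+[0,0,.0225],.12)
manip.grip(0.0,20);print(manip.current_width()*94,manip.current_grasp_force(),manip.current_position(),manip.current_time())
manip.pause(.1);w=manip.read_camera("wrist");pickle.dump(w,open("w_g1.pkl","wb"))
M=manip.current_position();Rc=manip.current_orientation()
im=w["pixels"][:,:,::-1].copy()
P=proj(w,[M+Rc@np.array([e,0,M[2]-.010]) for e in(.062,.08)]);print(P)
u,v=P[0].astype(int)
c=cv2.resize(im[v-50:v+50,u-60:u+60],None,fx=5,fy=5,interpolation=cv2.INTER_CUBIC)
for p in P: cv2.drawMarker(c,tuple(int(a) for a in (p-[u-60,v-50]+.5)*5),(0,0,255),0,12,1)
cv2.imwrite("pics/g1.png",c)
E
```

```text
[ 0.96534978 -0.26095939  0.        ]
53.66791862141177 20.00012844800949 [ 0.52852847 -0.39125458  0.02258263] 9.1917
[[254.06149596 135.40428789]
 [254.05916883 104.44699853]]
```

View pics/g1.png

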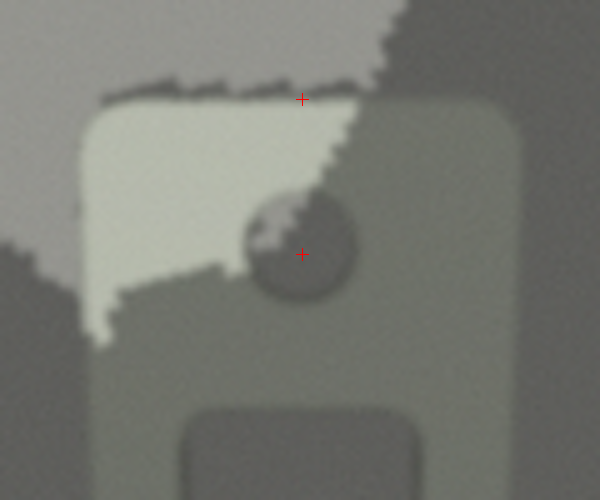

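The visible hole lies ~0.9 mm ahead of prediction and the end edge matches: the grasp is good to about 0.5 mm. Thread it on.

```bash
cat > place.py <<'E'
from h import *
from plant import manip
x=np.load("seat2.npy");R=seatR(x[3]);O=x[:3]
Rt=np.column_stack([R[:,1],R[:,0],-R[:,2]])
def tp(sx,sy,sz): return O+R@np.array([sx,sy,sz])
def rel(): return (R.T@(manip.current_position()-O))*1e3
def F(): return (R.T@np.array(manip.current_wrist_force())).round(1), (R.T@np.array(manip.current_torque())).round(2)
def stat(s): print(s,rel().round(1),*F(),"w",round(manip.current_width()*94,1),"t",round(manip.current_time(),2),flush=True)
E
python3 - <<'E'
from place import *
p=manip.current_position();manip.move_linear(p+[0,0,.12],.25)
off=.0176;dy=-.0005
manip.reach(tp(0,dy,.09+off),Rt);manip.pause(.2);stat("pre")
manip.move_linear(tp(0,dy,.055+off),.15);stat("55")
for h in (.045,.035,.025,.015):
    hit=manip.move_linear(tp(0,dy,h+off),.06,max_force=10);stat((h,hit))
    if hit: break
E
```

```text
pre [  0.4  -1.2 107.4] [-0.9 -0.4  0. ] [-0.04  0.22  0.1 ] w 53.5 t 12.14
55 [-0.6 -0.6 72.2] [-1.  -0.2 -1.3] [-0.04  0.19  0.02] w 53.8 t 12.53
(0.045, False) [-0.1 -0.5 62.6] [-0.8 -0.2 -0.5] [-0.06  0.22  0.03] w 53.7 t 12.84
(0.035, False) [-0.2 -0.5 52.2] [ 0.5  0.2 -0.3] [-0.1   0.2   0.02] w 54.1 t 13.16
(0.025, False) [-0.1 -0.5 42.1] [-0.1 -0.  -1.2] [-0.01  0.14  0.02] w 53.7 t 13.47
(0.015, False) [-0.1 -0.5 32.1] [ 0.5  0.6 -0.3] [-0.01  0.17  0.08] w 53.6 t 13.79
```

```bash
python3 - <<'E'
from place import *
import cv2,pickle
off=.0176;dy=-.0005
hit=manip.move_linear(tp(0,dy,.002+off),.03,max_force=8);manip.pause(.2);stat(hit)
w=manip.read_camera("wrist");pickle.dump(w,open("w_p1.pkl","wb"))
cv2.imwrite("pics/p1.png",cv2.resize(w["pixels"][30:290,150:410,::-1],None,fx=2.3,fy=2.3,interpolation=cv2.INTER_CUBIC))
E
```

```text
True [-0.2 -0.5 25.2] [ 1.3  0.5 -0.6] [-0.02 -0.18  0.06] w 53.6 t 14.32
```

View pics/p1.png

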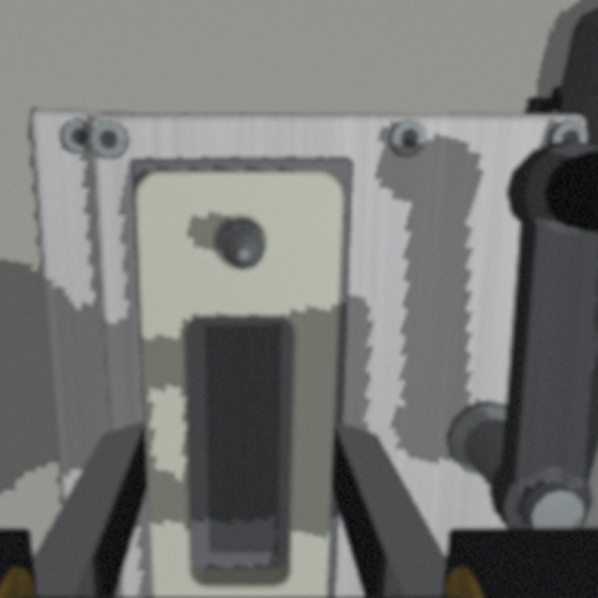

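The spacer is over pin a and centred on the pad; stopped about 2.6 mm above the nominal height, so check that it's seat contact rather than a snag.

```bash
python3 - <<'E'
from place import *
off=.0176;dy=-.0005
hit=manip.move_linear(tp(0,dy,.003+off),.03,max_force=15);stat(hit);manip.pause(.2);stat("")
E
```

```text
True [-0.2 -0.3 22.9] [1.1 0.2 0.5] [ 0.07 -0.08  0.04] w 53.6 t 14.58
 [-0.2 -0.3 22.8] [ 0.9 -0.1  1.8] [ 0.02 -0.14 -0.03] w 53.4 t 14.78
```

```bash
python3 - <<'E'
from place import *
import cv2,pickle
off=.0176;dy=-.0005
hit=manip.move_linear(tp(-.0002,dy,.002+off),.03,max_force=15);stat(hit)
manip.grip(.72);manip.pause(.1);stat("rel")
manip.move_linear(tp(0,0,.15),.3);manip.pause(.3)
w=manip.read_camera("wrist");pickle.dump(w,open("w_r1.pkl","wb"));stat("up")
im=w["pixels"]
k=3.6;u0,v0=205,85
c=cv2.resize(im[v0:v0+165,u0:u0+150,::-1],None,fx=k,fy=k,interpolation=cv2.INTER_CUBIC)
for s in (1,-1):
  for z,col in ((.01,(0,0,255)),):
    for X in (-.027,.027):
      q=(proj(w,tp(X,s*.08,z))[0]-[u0,v0]+.5)*k;cv2.drawMarker(c,tuple(int(a) for a in q),col,0,9,1)
cv2.imwrite("pics/r1.png",c)
E
```

```text
False [-0.3 -0.2 22.5] [-2.1 -1.7 35.8] [-0.26  0.42  0.  ] w 53.7 t 15.03
rel [-6.7 -0.1 22.6] [-12.5  -6.3  43.6] [-1.31  1.12 -0.19] w 67.3 t 15.58
up [ -0.9   0.  148.7] [-0.1  0.  -0.2] [-0.01  0.13  0.04] w 68.0 t 16.52
```

View pics/r1.png

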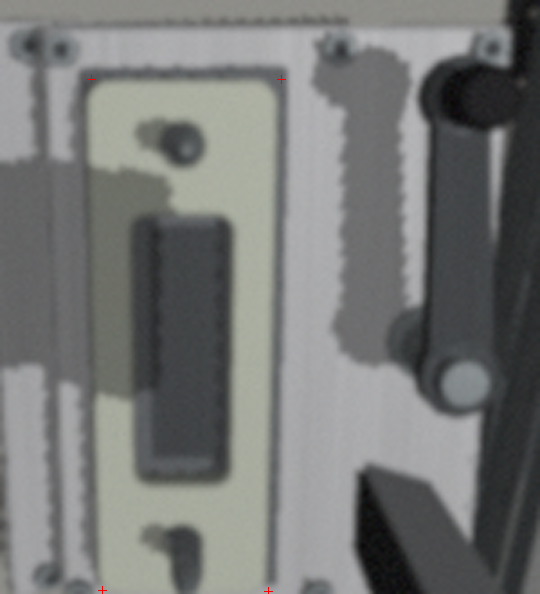

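The spacer lies flat, threaded on both pins, outline matching prediction within 1 mm. Contact says the seat is ~3 mm higher along its normal than fitted. Now refine the cover's position numerically (ring contrast of holes, checked on the known spacer pose) and hover over it.

```bash
cat >> h.py <<'E'
def ringfit(d,m,yaw,z,half=.062):
    g=cv2.cvtColor(d["pixels"],cv2.COLOR_RGB2GRAY).astype(np.float32)
    a=np.linspace(0,2*np.pi,24,endpoint=False);circ=np.column_stack([np.cos(a),np.sin(a),0*a])
    def cost(p):
        Y=np.array([-np.sin(p[2]),np.cos(p[2]),0]);s=0
        for e in(1,-1):
            c=np.array([p[0],p[1],z])+e*half*Y
            pts=np.vstack([c+r*circ for r in(.0045,.0085)]);uv=proj(d,pts).astype(np.float32)
            v=cv2.remap(g,uv[:,0:1],uv[:,1:2],cv2.INTER_LINEAR)[:,0];s+=np.mean(v[24:]-v[:24])
        return -s
    from scipy.optimize import differential_evolution as de
    r=de(cost,[(m[0]-.005,m[0]+.005),(m[1]-.005,m[1]+.005),(yaw-.05,yaw+.05)],seed=1,maxiter=40)
    return r.x,r.fun
E
python3 - <<'E'
from h import *
from plant import manip
import pickle
s=pickle.load(open("w_sp.pkl","rb"));t=pickle.load(open("cams.pkl","rb"))["top"]
print("test",ringfit(s,(.5286,-.3907),-.262,.01),ringfit(t,(.5286,-.3907),-.262,.01))
yaw=np.arctan2(-.214,.977)
print("cov",yaw,ringfit(s,(.481,-.2485),yaw,.014),ringfit(t,(.481,-.2485),yaw,.014))
manip.grip(.8)
manip.reach([.481,-.2485,.2],toolR(yaw));manip.pause(.3)
w=manip.read_camera("wrist");pickle.dump(w,open("w_cv.pkl","wb"))
print("hover",ringfit(w,(.481,-.2485),yaw,.014),manip.current_time())
E
```

```text
test (array([ 0.52858904, -0.39085211, -0.26213193]), np.float64(-57.251380920410156)) (array([ 0.52740195, -0.39290276, -0.25802086]), np.float64(-69.47110748291016))
cov -0.21563240819458213 (array([ 0.48025932, -0.24801309, -0.22591185]), np.float64(-55.02836227416992)) (array([ 0.47817291, -0.25194059, -0.20707259]), np.float64(-27.66548728942871))
hover (array([ 0.4769287 , -0.24772865, -0.16606467]), np.float64(-38.450233459472656)) 18.7167
```

```bash
python3 - <<'E'
from h import *
from plant import manip
import pickle
m=np.array([.480,-.2483,0]);Rg=toolR(-.22)
manip.move_linear(m+[0,0,.12],.2,attitude=Rg)
manip.move_linear(m+[0,0,.0235],.12)
manip.grip(0.0,40);print(manip.current_width()*94,manip.current_grasp_force(),manip.current_position(),manip.current_time())
manip.pause(.1);w=manip.read_camera("wrist");pickle.dump(w,open("w_g2.pkl","wb"))
M=manip.current_position();Rc=manip.current_orientation();np.save("g2.npy",np.column_stack([Rc,M]))
g=cv2.cvtColor(w["pixels"],cv2.COLOR_RGB2GRAY).astype(np.float32)
for y in (0,-.003,.003,-.015,.015):
    uv=proj(w,[M+Rc@np.array([e/1e3,y,M[2]-.014]) for e in range(48,92)]).astype(np.float32)
    print(y,cv2.remap(g,uv[:,:1],uv[:,1:],cv2.INTER_LINEAR)[:,0].round().astype(int).tolist())
E
```

```text
53.118079472371704 40.0009149312973 [ 0.48040784 -0.24854327  0.02401238] 20.6917
0 [84, 84, 83, 84, 83, 82, 84, 84, 75, 69, 87, 97, 97, 95, 111, 144, 150, 150, 151, 149, 147, 132, 135, 145, 146, 147, 146, 146, 146, 145, 147, 142, 119, 100, 102, 136, 151, 150, 151, 147, 127, 150, 180, 185]
-0.003 [82, 83, 83, 83, 84, 83, 84, 83, 81, 69, 75, 93, 97, 101, 128, 148, 150, 151, 151, 150, 142, 129, 142, 146, 147, 147, 148, 147, 147, 146, 147, 143, 118, 103, 123, 149, 150, 150, 144, 127, 153, 181, 185, 184]
0.003 [83, 83, 83, 83, 83, 86, 84, 85, 80, 73, 69, 86, 95, 96, 97, 96, 97, 110, 118, 108, 105, 125, 143, 146, 146, 147, 146, 146, 146, 147, 147, 143, 118, 108, 140, 150, 151, 149, 150, 151, 147, 126, 151, 180]
-0.015 [85, 85, 83, 83, 86, 87, 88, 88, 87, 91, 117, 146, 152, 153, 154, 153, 154, 153, 153, 153, 153, 152, 152, 152, 153, 152, 153, 151, 153, 153, 153, 148, 120, 116, 136, 128, 162, 184, 186, 185, 185, 186, 185, 185]
0.015 [86, 83, 78, 80, 84, 87, 88, 85, 84, 84, 85, 85, 85, 85, 84, 86, 85, 85, 86, 86, 86, 86, 87, 86, 87, 87, 87, 88, 86, 87, 88, 88, 87, 95, 96, 98, 95, 96, 96, 95, 95, 97, 95, 96]
```

The cover is centred in the grip to ~0.4 mm (end edge at 79.8 mm, hole centre ~62.7 mm). Thread it.

```bash
python3 - <<'E'
from place import *
p=manip.current_position();manip.move_linear(p+[0,0,.14],.25)
off=.0170;dy=-.0004
manip.reach(tp(0,dy,.1+off),Rt);manip.pause(.2);stat("pre")
manip.move_linear(tp(0,dy,.067+off),.15);stat("67")
for h in (.057,.047,.037,.027,.022):
    hit=manip.move_linear(tp(0,dy,h+off),.06,max_force=10);stat((h,hit))
    if hit: break
E
```

```text
pre [  0.4  -1.3 116.8] [-1.8  0.8 -2.3] [0.02 0.48 0.04] w 53.3 t 23.24
67 [-0.6 -0.7 83.6] [-1.3  0.6 -2. ] [-0.1   0.37  0.03] w 53.3 t 23.61
(0.057, False) [-0.1 -0.4 74. ] [-0.7 -0.3 -2.9] [-0.07  0.42 -0.02] w 53.7 t 23.93
(0.047, False) [-0.4 -0.3 63.6] [-2.3  0.2 -2.6] [-0.01  0.46 -0.01] w 53.6 t 24.24
(0.037, False) [-0.3 -0.4 53.5] [-0.7  0.1 -2.7] [-0.03  0.43 -0.02] w 53.8 t 24.56
(0.027, False) [-0.3 -0.4 43.5] [-0.8  0.7 -3. ] [-0.07  0.48  0.04] w 53.4 t 24.88
(0.022, False) [-0.2 -0.4 38.7] [-1.6 -0.  -3.1] [-0.09  0.44  0.  ] w 53.4 t 25.12
```

```bash
python3 - <<'E'
from place import *
off=.0170;dy=-.0004
for h in (.020,.0185,.017,.016):
    hit=manip.move_linear(tp(0,dy,h+off),.02,max_force=8);manip.pause(.1);stat((h,hit))
    if F()[0][2]>4: break
E
```

```text
(0.02, False) [ 0.1 -0.3 37.5] [-2.6 -0.3  7.2] [-0.09  0.74  0.13] w 53.6 t 25.48
```

```bash
python3 - <<'E'
from place import *
manip.grip(.72);manip.pause(.1);stat("rel")
manip.move_linear(tp(0,0,.11),.25);manip.pause(.3);stat("up")
manip.grip(0.0,10)
for y in (.035,-.035):
    manip.move_linear(tp(0,y,.065),.2)
    hit=manip.move_linear(tp(0,y,.040),.03,max_force=5);stat((y,hit))
    manip.move_linear(tp(0,y,.065),.15)
manip.move_linear(tp(0,0,.15),.3);manip.pause(.3)
w=manip.read_camera("wrist");import pickle;pickle.dump(w,open("w_r2.pkl","wb"));stat("end")
E
```

```text
rel [ 0.2 -0.4 36.9] [-0.1  0.7 -0.5] [0.01 0.11 0.1 ] w 67.7 t 26.03
up [ -1.    0.  108.8] [0.9 0.4 0.1] [-0.01  0.15  0.08] w 67.7 t 26.77
(0.035, True) [ 0.2 34.7 46.9] [ 0.9 -0.2  3.9] [-0.06 -0.01  0.02] w 0.5 t 28.92
(-0.035, True) [ -0.  -34.5  46.7] [-0.  0.  5.] [ 0.03  0.02 -0.02] w 0.3 t 30.3
end [ -0.8  -0.4 148.9] [ 0.1 -0.1 -0.7] [-0.04  0.12  0.02] w 0.2 t 31.38
```

Both presses meet the cover top at the same height (27.8 mm fitted ≈ 24 + 3.5 offset), so it is flat and down. Now the keeper.

```bash
python3 - <<'E'
from place import *
import pickle
w=pickle.load(open("w_cl.pkl","rb"));dz=.0034
kf=lambda a:proj(w,tp(.075-.075*np.sin(a[0]),.075*np.cos(a[0]),.063+dz))[0]-((np.array((434,62))/3.6-.5)+[215,95])
k=least_squares(kf,[.1]);a0=k.x[0];print(a0,k.fun)
if not 0<=a0<.4: raise SystemExit
kp=lambda a,z=.064:tp(.075-.075*np.sin(a),.075*np.cos(a),z)
manip.grip(.5)
manip.move_linear(kp(a0,.13),.3);stat("above")
hit=manip.move_linear(kp(a0),.1,max_force=8);stat(("down",hit))
if hit: raise SystemExit
manip.grip(0,15);stat("grip")
if manip.current_width()*94<10: raise SystemExit
for a in np.linspace(a0,1.6,10)[1:]:
    hit=manip.move_linear(kp(a),.1,max_force=15)
    if hit: break
stat(("swing",a,hit));r=rel();print("angle",np.arctan2(75-r[0],r[1]),np.hypot(75-r[0],r[1]))
E
```

```text
0.10697686474361319 [0.18402523 1.51568777]
above [ 66.5  75.3 129.6] [-0.4  0.3 -0. ] [-0.03  0.11  0.08] w 46.8 t 32.73
('down', False) [67.2 74.3 64.2] [ 0.3  0.3 -0.5] [-0.03  0.1   0.05] w 47.1 t 33.54
grip [68.2 74.7 64.4] [0.8 1.  1.9] [ 0.03 -0.14  0.02] w 15.4 t 34.13
('swing', np.float64(1.6), False) [ 0.9 -2.7 64.3] [ 2.  -0.4  5.5] [ 0.06 -0.22  0.19] w 15.5 t 36.61
angle 1.6068374340175697 74.13199385099708
```

```bash
python3 - <<'E'
from place import *
manip.grip(.5);stat("rel")
manip.move_linear(tp(0,0,.16),.25);manip.pause(.3);stat("up")
w=manip.read_camera("wrist");g=cv2.cvtColor(w["pixels"],cv2.COLOR_RGB2GRAY)
p=proj(w,tp(0,0,.0664))[0];u,v=p.round().astype(int);print("pred knob",p)
c=g[v-18:v+19,u-18:u+19];m=c<45;n,l,st,ce=cv2.connectedComponentsWithStats(m.astype(np.uint8))
print([(st[i,4],(ce[i]+[u-18,v-18]).round(1).tolist()) for i in range(1,n) if st[i,4]>15])
for a in (1.45,1.571): print(a,proj(w,tp(.075-.075*np.sin(a),.075*np.cos(a),.0664)))
print(c[::4,::3])
E
```

```text
rel [-0.1 -2.1 63.9] [ 0.2 -0.   0.2] [-0.01  0.07  0.01] w 46.9 t 37.28
up [ -1.    0.  158.7] [0.4 0.1 0.4] [-0.01  0.12  0.05] w 46.9 t 38.12
pred knob [256.10037937 194.90417338]
[(np.int32(258), [255.5, 188.5])]
1.45 [[256.70886332 185.57295142]]
1.571 [[256.10035011 194.91980051]]
[[ 85  85  82  84  60  43  41  46  59  74  68  74  69]
 [ 84  86  83  66  45  34  25  44  74  70  68  68  68]
 [ 81  85  81  52  20  15  20  14  32  78  68  67  66]
 [ 83  84  81  59  24  25  22  17  14  61  67  70  69]
 [ 83  86  83  76  20  23  19  20  12  83  93  89  91]
 [123 114  95  88  58  28  13  22  75 135 130 135 133]
 [129 131 127 131 131 126 110 125 129 135 131 133 136]
 [130 132 126 131 133 130 131 130 129 135 130 134 132]
 [128 133 129 131 132 131 128 131 130 136 132 134 135]
 [131 130 126 132 132 129 130 131 130 135 132 134 132]]
```

The knob's top disc sits at about v≈190–192 against 194.9 expected for full shut; likely ≥1.5 rad, but time allows a nudge against the stop to be sure.

```bash
python3 - <<'E'
from place import *
manip.grip(0,10)
manip.move_linear(tp(0,.032,.10),.25)
manip.move_linear(tp(0,.032,.065),.1,max_force=8);stat("start")
hit=manip.move_linear(tp(0,.008,.065),.04,max_force=8);stat(("push",hit))
manip.move_linear(tp(0,.03,.065),.15);stat("back")
manip.move_linear(tp(0,.0,.16),.25);manip.pause(.3)
w=manip.read_camera("wrist");g=cv2.cvtColor(w["pixels"],cv2.COLOR_RGB2GRAY)
p=proj(w,tp(0,0,.0664))[0];print(p);u,v=p.round().astype(int)
print(g[v-18:v+12,u-1]);stat("end")
E
```

```text
start [ 0.4 31.6 65.5] [-0.6 -0.2 -0.7] [0.01 0.1  0.02] w -0.0 t 39.92
('push', True) [ 0.3 17.6 65.7] [2.  7.3 1.4] [ 1.32 -0.1   0.  ] w 0.5 t 40.38
back [ 0.3 30.3 65.5] [ 0.7 -0.1  0.5] [-0.02  0.11  0.03] w 0.4 t 40.62
[256.27799323 195.37661477]
[ 49  40  42  43  41  32  25  11  13  15  20  22  13  23  15  21  26  15
  19  17  18  20  19  39  71 103 122 128 128 127]
end [ -0.8   0.3 159. ] [-0.6  0.4  0.5] [-0.04  0.09  0.04] w 0.6 t 41.52
```

The push met 7 N, well above the 1.6 N the stiff pivot needs, so the keeper is on its stop. Handing in.

```bash
python3 -c "
from plant import manip
print(manip.close_job(),manip.current_time())"
```

```text
the job is handed in; nothing more can be done
the job is handed in; nothing more can be done
```

I handed the job in at about 41.5 s of the 67 s allowed, with no verdict returned: spacer and cover are threaded on both pins, contact heights show them seated flat, and the keeper is swung round against its stop.

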